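# Shake drying tablets evenly over a four-bay tray

## Robot

A 6-joint arm with a two-finger parallel gripper is mounted at the origin on a cart in front of the work surface, level with it; the furniture and walls round the work are solid. World frame = base frame: x ahead of the robot, y to its left, z up, the work surface at z = 0. Lengths are in m, angles in rad, forces in N, time in s.
With the tool pointing down it reaches from about 0.375 to 0.975 m from the base axis. Payload 3.8 kg.
Tool frame: the origin (TCP) lies midway between the tips of the shut fingers; the grasp point (between the pads) lies 19 mm behind it; x points along the fingers, y is the direction in which the jaws open and shut, and the axes are right-handed (so a half turn about x gives the same grasp; the last joint's range is limited). The gripper opens to 88 mm and grips with 3 to 60 N. Pads are 18 mm wide; open, the fingers measure 123 mm over their backs; the gripper's body (75 mm by 187 mm) begins 45 mm behind the grasp point.
Start: joints at [-1.175, 0.264, 1.604, -0, 1.274, -0.037], TCP at [0.283, -0.613, 0.239] pointing down, gripper open.
Joint ranges: [-2.63, 2.63], [-0.94, 2.18], [0.31, 2.57], [-1.31, 4.45], [0, 2.66], [-2.55, 2.55]. Speed limits (rad/s): [2.57, 2.57, 3.14, 3.14, 3.14, 3.14].

## Interface

Orientations are given as a rotation vector (axis times angle).
In Python, from cell import manip, inverse_kinematics, cams, order gives the robot as it stands. Calls block until the motion is done:
- manip.move_pose(position, orientation): joint-space move of the TCP to a pose.
- manip.move_linear(position, rate=0.15, rot=None): straight line of the TCP; rot=None keeps the orientation; rate is the mean speed in m/s.
- manip.set_joints(angles): joint-space move.
- manip.set_gripper(opening, force=None): finger opening in m; force is the grip in N (None keeps the last); returns when the fingers have stopped.
- manip.dwell(seconds).
- inverse_kinematics(position, orientation): joint angles nearest the present ones, or None.
- manip.state(): the state.
- cams.capture(name): name is "scene" or "top" or "wrist"; returns a dict with "image" (480x640x3 uint8, blue, green, red), "z_map" (480x640 float32, m along the optical axis (not along the pixel's ray), 0 where there is no reading), "intrinsics" (3x3 intrinsics, pixels), "position" and "orientation" of the camera in the world; the wrist camera has in their place "T_tool_cam" (4x4, takes a point from camera to tool coordinates, whose origin is the TCP and whose axes are the tool frame's). Camera axes: x right, y down, z forward; pixel columns grow to the right and rows downward; lengths in m; the calibration is good to about 2 mm. A picture is of the moment at which its call begins: read the wrist's pose just before it.
A pose or a line that the arm cannot do raises manip.IKError and nothing moves.
- order.close_job(): hands the job in, once; it reports no verdict.
The state is a dict: "clock": time; "joint_pos": joint angles; "joint_velocities": joint speeds; "tau": joint torques, N m; "tool_pos": TCP position; "tcp_rot": TCP orientation; "contact_force": force on the tool from outside, world axes, zero at the start; "moment": the same for the moment, N m; "gripper_width": finger opening in m.
Only numpy, scipy, OpenCV 4.12 (cv2) and the standard library are available. Lean on these libraries where they do the work, as an engineer would, in place of code of your own. Each camera call takes 0.05 s, during which the arm holds its last target.

## Task

The square shaker standing on the rack top holds eight drying tablets; first lay it down on one of its flat sides on the rack top, without losing a tablet, and let go, so that you can take it again across its back. Then hold it mouth down over the tray and shake all eight tablets out, spread over the whole tray so that none of its four bays stays empty, and lay the empty shaker down on its side on the rack top. Do not touch the tablets with the fingers and leave the other things where they are.

Things in the scene. Friction and masses are not known exactly. Their poses are not given: they have to be found in the camera images.
- shaker_center (a point): Centre of the shaker (half-way along, on its axis): a square clear double-walled tube, 42 x 42 x 110 mm, with a 20 mm square bore, a grey base 5 mm thick closing one end and a grey frame round the open mouth at the other; 0.14 kg. It starts upright on its base, mouth up, turned a little about the vertical. z runs along the axis to the mouth; x, y are normal to the flat sides.
- shaker_mouth (a point): Centre of the mouth, 55 mm from shaker_center along its z. The tablets sit in the bore in single file, 88 mm long in all, and leave one after another. They stay put while the shaker lies level; with the mouth about 20 to 35 deg below level they creep out, sooner if shaken; at 45 deg all run out within a second.
- tray: Steel drying tray, fixed to the rack top, 124 mm (its x) by 222 mm (its y) and 24 mm high, outer walls and floor 4 mm, open above. Three dividers across it, 4 mm thick and 3 mm lower than the rim, part it into four equal bays side by side along its y, each 116 mm (x) by 50 mm (y). Origin: centre of its underside, z up.
- tray_bay_0 (a point): Centre of the floor of bay 0 of the tray, 20 mm below the rim; bays 0, 1, 2, 3 lie in a row from the tray's +y to its -y side. Axes as the tray's.
- tray_bay_1 (a point): Centre of the floor of bay 1 of the tray, 20 mm below the rim; bays 0, 1, 2, 3 lie in a row from the tray's +y to its -y side. Axes as the tray's.
- tray_bay_2 (a point): Centre of the floor of bay 2 of the tray, 20 mm below the rim; bays 0, 1, 2, 3 lie in a row from the tray's +y to its -y side. Axes as the tray's.
- tray_bay_3 (a point): Centre of the floor of bay 3 of the tray, 20 mm below the rim; bays 0, 1, 2, 3 lie in a row from the tray's +y to its -y side. Axes as the tray's.
- tablet_0_center (a point): Centre of a white round drying tablet, 16 mm across and 11 mm thick, 10 g; its z is the tablet's axis. All eight are alike and start inside the shaker.
- tablet_1_center (a point): Centre of a white round drying tablet, 16 mm across and 11 mm thick, 10 g; its z is the tablet's axis.
- tablet_2_center (a point): Centre of a white round drying tablet, 16 mm across and 11 mm thick, 10 g; its z is the tablet's axis.
- tablet_3_center (a point): Centre of a white round drying tablet, 16 mm across and 11 mm thick, 10 g; its z is the tablet's axis.
- tablet_4_center (a point): Centre of a white round drying tablet, 16 mm across and 11 mm thick, 10 g; its z is the tablet's axis.
- tablet_5_center (a point): Centre of a white round drying tablet, 16 mm across and 11 mm thick, 10 g; its z is the tablet's axis.
- tablet_6_center (a point): Centre of a white round drying tablet, 16 mm across and 11 mm thick, 10 g; its z is the tablet's axis.
- tablet_7_center (a point): Centre of a white round drying tablet, 16 mm across and 11 mm thick, 10 g; its z is the tablet's axis.
- clamp_foot: Bystander: slotted grey clamping foot, 26 x 75 x 17 mm, lying near the far edge. Origin: centre of its underside.
- bushing: Bystander: clear-white plastic bush, 26 mm across, 12 mm high, near the far edge. Origin: centre of its underside.
- framed_filter: Bystander: black square framed filter, 50 x 50 x 9 mm, lying flat near the far edge. Origin: centre of its underside.

How it is judged:
On the way, in this order (a step that is already met when the one before it is completed fails the run):
1. the shaker lies at rest on a flat side on the rack top, let go, with all eight tablets still in it (angle between shaker's own z axis and vertical between 1.48 and 1.66 rad and height (world z) of shaker_center below 0.0235 m and contact force between the fingers and shaker below 0.1 N and linear speed of shaker below 0.02 m/s and distance between each of tablet_0_center, tablet_1_center, tablet_2_center, tablet_3_center, tablet_4_center, tablet_5_center, tablet_6_center, tablet_7_center and shaker_center below 0.06 m), for 0.3 s.
2. the shaker is held tipped mouth down (axis more than 10 deg below level) with its mouth over the tray (angle between shaker's own z axis and vertical above 1.75 rad and height (world z) of shaker_center above 0.045 m and x of shaker_mouth in the frame of tray between -0.08 and 0.08 m and y of shaker_mouth in the frame of tray between -0.115 and 0.115 m), for 0.1 s.
At the end, for the whole second after the job is handed in: All eight tablets lie in the tray, centres below its rim, at least one in each of the four bays; the shaker lies at rest on a flat side on the rack top (axis within 5 deg of level), let go (x of tablet_0_center in the frame of tray between -0.058 and 0.058 m and y of tablet_0_center in the frame of tray between -0.107 and 0.107 m and z of each of tablet_0_center, tablet_1_center, tablet_2_center, tablet_3_center, tablet_4_center, tablet_5_center, tablet_6_center, tablet_7_center in the frame of tray below 0.024 m and x of tablet_1_center in the frame of tray between -0.058 and 0.058 m and y of tablet_1_center in the frame of tray between -0.107 and 0.107 m and x of tablet_2_center in the frame of tray between -0.058 and 0.058 m and y of tablet_2_center in the frame of tray between -0.107 and 0.107 m and x of tablet_3_center in the frame of tray between -0.058 and 0.058 m and y of tablet_3_center in the frame of tray between -0.107 and 0.107 m and x of tablet_4_center in the frame of tray between -0.058 and 0.058 m and y of tablet_4_center in the frame of tray between -0.107 and 0.107 m and x of tablet_5_center in the frame of tray between -0.058 and 0.058 m and y of tablet_5_center in the frame of tray between -0.107 and 0.107 m and x of tablet_6_center in the frame of tray between -0.058 and 0.058 m and y of tablet_6_center in the frame of tray between -0.107 and 0.107 m and x of tablet_7_center in the frame of tray between -0.058 and 0.058 m and y of tablet_7_center in the frame of tray between -0.107 and 0.107 m and angle between shaker's own z axis and vertical between 1.48 and 1.66 rad and height (world z) of shaker_center below 0.0235 m and contact force between the fingers and shaker below 0.1 N and linear speed of shaker below 0.02 m/s and (y of tablet_0_center in the frame of tray between 0.055 and 0.1086 m or y of tablet_1_center in the frame of tray between 0.055 and 0.1086 m or y of tablet_2_center in the frame of tray between 0.055 and 0.1086 m or y of tablet_3_center in the frame of tray between 0.055 and 0.1086 m or y of tablet_4_center in the frame of tray between 0.055 and 0.1086 m or y of tablet_5_center in the frame of tray between 0.055 and 0.1086 m or y of tablet_6_center in the frame of tray between 0.055 and 0.1086 m or y of tablet_7_center in the frame of tray between 0.055 and 0.1086 m) and (y of tablet_0_center in the frame of tray between 0.0005 and 0.0541 m or y of tablet_1_center in the frame of tray between 0.0005 and 0.0541 m or y of tablet_2_center in the frame of tray between 0.0005 and 0.0541 m or y of tablet_3_center in the frame of tray between 0.0005 and 0.0541 m or y of tablet_4_center in the frame of tray between 0.0005 and 0.0541 m or y of tablet_5_center in the frame of tray between 0.0005 and 0.0541 m or y of tablet_6_center in the frame of tray between 0.0005 and 0.0541 m or y of tablet_7_center in the frame of tray between 0.0005 and 0.0541 m) and (y of tablet_0_center in the frame of tray between -0.0541 and -0.0005 m or y of tablet_1_center in the frame of tray between -0.0541 and -0.0005 m or y of tablet_2_center in the frame of tray between -0.0541 and -0.0005 m or y of tablet_3_center in the frame of tray between -0.0541 and -0.0005 m or y of tablet_4_center in the frame of tray between -0.0541 and -0.0005 m or y of tablet_5_center in the frame of tray between -0.0541 and -0.0005 m or y of tablet_6_center in the frame of tray between -0.0541 and -0.0005 m or y of tablet_7_center in the frame of tray between -0.0541 and -0.0005 m) and (y of tablet_0_center in the frame of tray between -0.1086 and -0.055 m or y of tablet_1_center in the frame of tray between -0.1086 and -0.055 m or y of tablet_2_center in the frame of tray between -0.1086 and -0.055 m or y of tablet_3_center in the frame of tray between -0.1086 and -0.055 m or y of tablet_4_center in the frame of tray between -0.1086 and -0.055 m or y of tablet_5_center in the frame of tray between -0.1086 and -0.055 m or y of tablet_6_center in the frame of tray between -0.1086 and -0.055 m or y of tablet_7_center in the frame of tray between -0.1086 and -0.055 m)); the robot touches nothing.
It fails at once if a finger touches a tablet (contact force between the fingers and tablet_0 above 0.3 N or contact force between the fingers and tablet_1 above 0.3 N or contact force between the fingers and tablet_2 above 0.3 N or contact force between the fingers and tablet_3 above 0.3 N or contact force between the fingers and tablet_4 above 0.3 N or contact force between the fingers and tablet_5 above 0.3 N or contact force between the fingers and tablet_6 above 0.3 N or contact force between the fingers and tablet_7 above 0.3 N).
It fails at once if a bystander is moved more than 20 mm (distance of any of clamp_foot, bushing, framed_filter from where it was at the start of the episode above 0.02 m).
It also fails if it takes over 72 s, if anything falls off the work surface, if the arm or the gripper's body presses on something with over 40 N, if the wrist force passes 120 N, or if a joint passes its speed limit or range.

## Working session

There is one attempt and no reset: what is moved stays moved. The work goes in short steps, each a Python script; the robot and the scene stay as the last script left them, time stands still between calls to the robot, and variables do not carry over. Pictures are saved under pics/ and viewed, and the job is handed in when it is done.

```bash
ls; mkdir -p pics; python3 - <<'E'
from cell import manip,cams
import cv2
print(manip.state())
for n in["scene","top"]:
    c=cams.capture(n);cv2.imwrite(f"pics/{n}0.png",c["image"]);print(n,c["position"],c["orientation"],c["intrinsics"])
E
```

```text
pics
{'clock': 0.0, 'joint_pos': array([-1.17490987e+00,  2.64761632e-01,  1.60536069e+00,  1.34031235e-05,
        1.27368677e+00, -3.69178568e-02]), 'joint_velocities': array([-0.00030897, -0.00024546, -0.00086428,  0.00111123, -0.00239489,
       -0.00075277]), 'tau': array([-1.65263928e-04, -5.02108204e+01, -3.56869733e+01,  7.25845783e-02,
        2.93719699e-02, -1.90292217e-04]), 'tool_pos': array([ 0.28282733, -0.61211528,  0.23738947]), 'tcp_rot': array([ 1.98255068,  0.43815082, -1.98332844]), 'contact_force': array([-0.759083  , -0.58161409,  0.34979912]), 'moment': array([-0.03771611,  0.03149189,  0.02341607]), 'gripper_width': 0.08825734846807452}
scene [-0.14947059  0.48948078  0.56250821] [-1.08857751  2.09851554 -1.27917707] [[591.04317573   0.         320.2820243 ]
 [  0.         591.04317573 231.72165161]
 [  0.           0.           1.        ]]
top [ 0.46394749 -0.0833884   0.95161487] [-2.17208347  2.11619067 -0.1313371 ] [[503.55928447   0.         326.79495263]
 [  0.         503.55928447 240.19734483]
 [  0.           0.           1.        ]]
```

View pics/scene0.png

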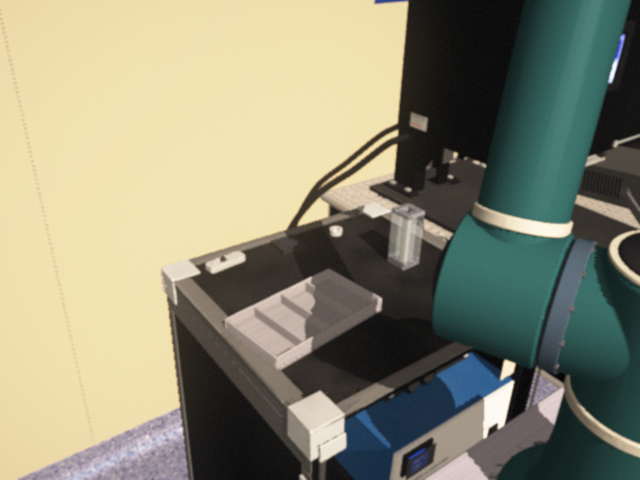

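View pics/top0.png

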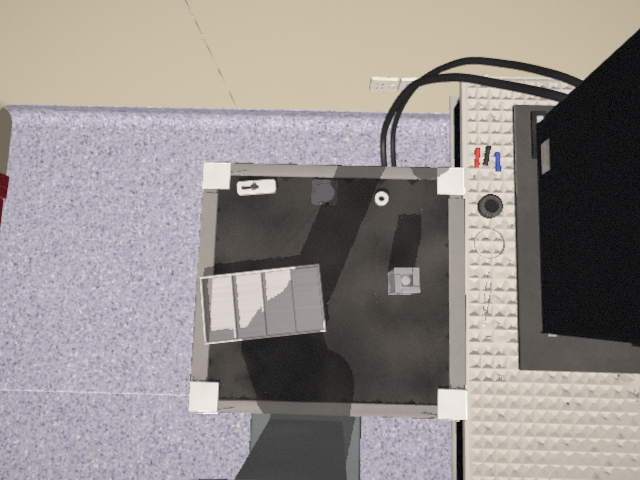

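The top view shows the tray at about (203–326, 264–343) and the shaker at about (404, 281). The bystanders are along row ~190. I'll enlarge the crops and convert to world positions.

```bash
cat > h.py <<'E'
import numpy as np,cv2
from scipy.spatial.transform import Rotation as R
from cell import manip,inverse_kinematics,cams,order
def px2w(c,u,v,z):
    K=c["intrinsics"];r=R.from_rotvec(c["orientation"]).as_matrix()@np.linalg.solve(K,[u,v,1.])
    p=np.array(c["position"]);return p+r*(z-p[2])/r[2]
def w2px(c,P):
    q=R.from_rotvec(c["orientation"]).inv().apply(np.asarray(P)-c["position"]);a=c["intrinsics"]@q;return a[:2]/a[2]
def crop(img,x0,y0,x1,y1,s,name):
    cv2.imwrite(name,cv2.resize(img[y0:y1,x0:x1],None,fx=s,fy=s,interpolation=cv2.INTER_CUBIC))
E
python3 - <<'E'
from h import *
c=cams.capture("top");im=c["image"]
crop(im,190,250,340,350,5,"pics/t1.png");crop(im,370,255,440,305,10,"pics/t2.png")
z=c["z_map"];print(np.round(c["position"][2]-z[260:304:4,384:428:4],3))
for p in [(229,175),(450,175),(470,300),(530,200),(540,120)]:print(p,px2w(c,*p,0),z[p[1],p[0]])
E
```

```text
[[-0.002 -0.002 -0.002 -0.    -0.    -0.003 -0.    -0.003 -0.002 -0.003
   0.002]
 [ 0.001 -0.    -0.002 -0.001  0.001  0.002 -0.     0.002  0.     0.
  -0.002]
 [-0.001  0.001 -0.002  0.111  0.114  0.11   0.109  0.111  0.114  0.002
   0.003]
 [-0.001  0.026  0.091  0.112  0.11   0.114  0.114  0.112  0.114  0.001
   0.003]
 [ 0.004  0.029  0.088  0.112  0.11   0.06   0.066  0.11   0.112  0.003
   0.005]
 [ 0.005  0.026  0.088  0.115  0.115  0.096  0.094  0.11   0.113  0.004
   0.004]
 [ 0.004  0.025  0.088  0.113  0.114  0.099  0.065  0.111  0.113  0.004
   0.008]
 [ 0.007  0.024  0.087  0.116  0.117  0.116  0.113  0.116  0.114  0.006
   0.005]
 [ 0.006  0.024  0.086  0.115  0.115  0.119  0.116  0.117  0.114  0.008
   0.008]
 [ 0.008  0.006  0.009  0.012  0.006  0.007  0.008  0.008  0.007  0.009
   0.008]
 [ 0.007  0.01   0.008  0.012  0.008  0.011  0.006  0.01   0.007  0.012
   0.007]]
(229, 175) [0.71754902 0.12549901 0.        ] 0.97527033
(450, 175) [ 0.7276692  -0.30337068  0.        ] 0.96811306
(470, 300) [ 0.48815485 -0.33915171  0.        ] 0.99998635
(530, 200) [ 0.68195333 -0.45609643  0.        ] 1.0021746
(540, 120) [ 0.84274894 -0.48005153  0.        ] 1.0112152
```

View pics/t1.png

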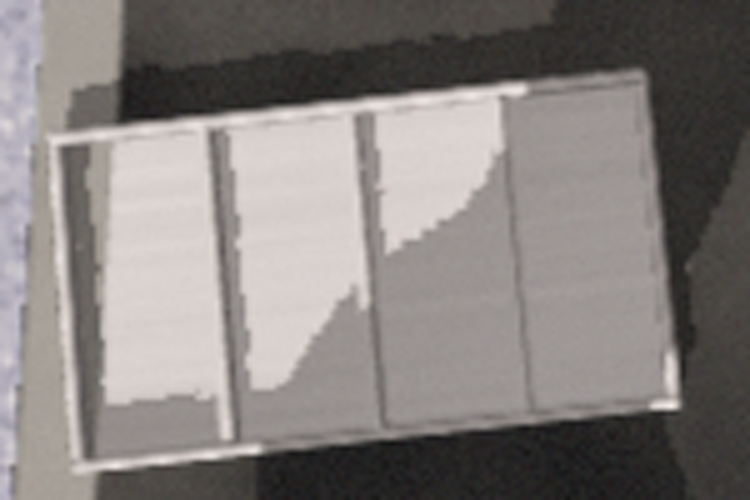

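View pics/t2.png

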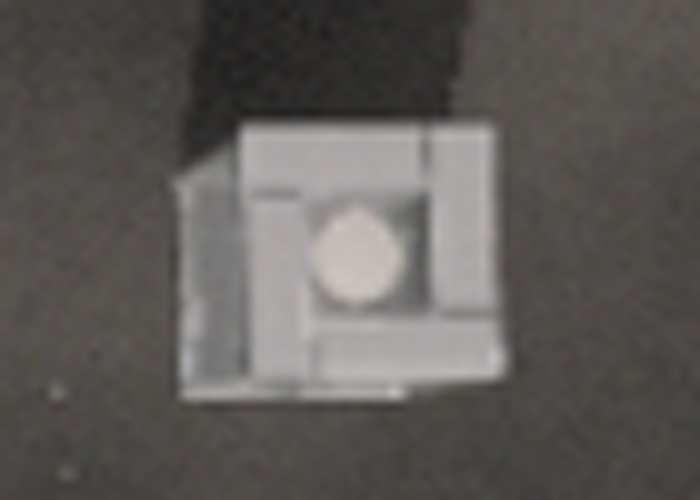

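```bash
python3 - <<'E'
from h import *
c=cams.capture("top")
T=[(50,135),(645,70),(680,408),(77,470)]
P=np.array([px2w(c,190+a/5,250+b/5,.024) for a,b in T]);print(P,P.mean(0))
S=[(240,122),(495,122),(508,380),(248,385)]
Q=np.array([px2w(c,370+a/10,255+b/10,.11) for a,b in S]);print(Q,Q.mean(0))
for A,n in((P,'tray'),(Q,'sh')):
    e=[np.roll(A,-1,0)-A][0];print(n,np.linalg.norm(e,axis=1),np.degrees(np.arctan2(e[:,1],e[:,0])))
for n,u,v in [("clamp",257,187),("filter",323,191),("bush",381,198),("frameR",448,280),("frameF",320,405)]:print(n,px2w(c,u,v,.005))
s=cams.capture("scene")
for p in [(0.4,0,0)]:print(w2px(s,p))
E
```

```text
[[ 0.51650295  0.16357347  0.024     ]
 [ 0.54624196 -0.05547253  0.024     ]
 [ 0.42361814 -0.07173924  0.024     ]
 [ 0.39548139  0.14631557  0.024     ]] [0.47046111 0.04566932 0.024     ]
[[ 0.53648568 -0.18361414  0.11      ]
 [ 0.53758694 -0.2261458   0.11      ]
 [ 0.49473094 -0.2283797   0.11      ]
 [ 0.49276301 -0.18532365  0.11      ]] [ 0.51539164 -0.20586582  0.11      ]
tray [0.22105556 0.12369805 0.21986263 0.12224587] [ -82.26844874 -172.44352745   97.35254508    8.11577056]
sh [0.04254592 0.04291418 0.043101   0.04375608] [ -88.51679046 -177.01612525   92.61695275    2.2390717 ]
clamp [0.69373046 0.06900209 0.005     ]
filter [ 0.68889514 -0.05851063  0.005     ]
bush [ 0.67783903 -0.17007611  0.005     ]
frameR [ 0.52413833 -0.29721451  0.005     ]
frameF [ 0.29124634 -0.06416521  0.005     ]
[359.0601712  332.15797104]
```

```bash
cat >> h.py <<'E'
def rot(yaw,phi,flip=1):
    "tool x: phi below horizontal in direction yaw; y = flip*perp"
    d=np.array([np.cos(yaw),np.sin(yaw),0]);x=np.cos(phi)*d-np.sin(phi)*np.array([0,0,1.])
    y=flip*np.array([-np.sin(yaw),np.cos(yaw),0]);return R.from_matrix(np.c_[x,y,np.cross(x,y)])
def pose(g,yaw,phi,flip=1):
    "grasp point g -> TCP pos, rotvec"
    r=rot(yaw,phi,flip);return np.asarray(g)+.019*r.as_matrix()[:,0],r.as_rotvec()
D=np.radians
E
python3 - <<'E'
from h import *
np.set_printoptions(precision=2,suppress=True)
s=(.515,-.206)
for yaw in (2.2,92.2,-87.8,182.2):
  for f in(1,-1):
    for phi0 in (15,20,30,40):
      out=[inverse_kinematics(*pose((*s,.06),D(yaw),D(p),f)) for p in (phi0,)]
      o2=inverse_kinematics(*pose((*s,.025),D(yaw),D(phi0+90),f))
      print(yaw,f,phi0,out[0],o2)
print('pour')
for yaw in (7.7,187.7,97.7,-82.3):
  for f in(1,-1):
    for p in(90,120,140):
      print(yaw,f,p,inverse_kinematics(*pose((.47,.05,.12),D(yaw),D(p),f)))
E
```

```text
2.2 1 15 [-0.9   0.48  2.55  2.18  1.24  1.67] [-0.37  0.43  1.88 -0.12  1.08 -1.91]
2.2 1 20 [-0.88  0.39  2.56  2.16  1.11  1.74] [-0.35  0.48  1.82 -0.14  1.17 -1.88]
2.2 1 30 [-0.82  0.23  2.54  2.06  0.84  1.94] [-0.32  0.58  1.71 -0.18  1.34 -1.85]
2.2 1 40 [-0.75  0.13  2.5   1.85  0.6   2.24] [-0.3   0.69  1.61 -0.22  1.52 -1.82]
2.2 -1 15 [-0.9   0.48  2.55  2.18  1.24 -1.48] [-0.37  0.43  1.88 -0.12  1.08  1.23]
2.2 -1 20 [-0.88  0.39  2.56  2.16  1.11 -1.4 ] [-0.35  0.48  1.82 -0.14  1.17  1.26]
2.2 -1 30 [-0.82  0.23  2.54  2.06  0.84 -1.2 ] [-0.32  0.58  1.71 -0.18  1.34  1.3 ]
2.2 -1 40 [-0.75  0.13  2.5   1.85  0.6  -0.9 ] [-0.3   0.69  1.61 -0.22  1.52  1.32]
92.2 1 15 [-0.81  0.86  1.62  0.72  1.82  2.01] None
92.2 1 20 [-0.8   0.81  1.64  0.69  1.76  2.02] None
92.2 1 30 [-0.78  0.71  1.69  0.64  1.63  2.05] None
92.2 1 40 [-0.75  0.61  1.75  0.57  1.49  2.09] [-0.05  0.35  2.17 -1.01  0.86 -2.45]
92.2 -1 15 [-0.81  0.86  1.62  0.72  1.82 -1.13] [-0.28  0.27  2.11 -0.38  0.72 -0.04]
92.2 -1 20 [-0.8   0.81  1.64  0.69  1.76 -1.12] [-0.23  0.27  2.13 -0.53  0.72  0.1
[... 1725 characters left out ...]
6 0.   0.97 1.49]
187.7 1 120 [ 0.01 -0.27  2.5   0.16  0.4   1.32]
187.7 1 140 None
187.7 -1 90 [ 0.05  0.01  2.16 -0.    0.97 -1.65]
187.7 -1 120 [ 0.01 -0.27  2.5   0.16  0.4  -1.82]
187.7 -1 140 None
97.7 1 90 None
97.7 1 120 None
97.7 1 140 [ 0.54  0.28  2.11 -0.82  1.3  -2.27]
97.7 -1 90 [ 0.05  0.01  2.16  0.    0.97 -0.08]
97.7 -1 120 [ 0.39  0.12  2.15 -0.58  1.1   0.58]
97.7 -1 140 [ 0.54  0.28  2.11 -0.82  1.3   0.87]
-82.3 1 90 [ 0.05  0.01  2.16 -0.    0.97 -0.08]
-82.3 1 120 [-0.27  0.13  2.13  0.53  1.16 -0.68]
-82.3 1 140 [-0.41  0.3   2.09  0.73  1.37 -0.93]
-82.3 -1 90 None
-82.3 -1 120 [-0.27  0.13  2.13  0.53  1.16  2.46]
-82.3 -1 140 [-0.41  0.3   2.09  0.73  1.37  2.21]
```

```bash
python3 - <<'E'
from h import *
np.set_printoptions(precision=3,suppress=True)
yaw=D(-87.8);phi=D(35)
tx=rot(yaw,phi).as_matrix()[:,0]
g=np.array([.515,-.206,.063])-.004*tx
manip.set_gripper(.088)
manip.move_pose([.45,0.0,.28],rot(yaw,D(80)).as_rotvec())
p,r=pose(g-.13*tx,yaw,phi)
manip.move_pose(p,r)
c=cams.capture("scene");cv2.imwrite("pics/s1.png",c["image"])
c=cams.capture("wrist");cv2.imwrite("pics/w1.png",c["image"])
s=manip.state();print(s["clock"],s["tool_pos"],p,s["joint_pos"])
E
```

```text
3.6583 [ 0.513 -0.112  0.131] [ 0.511 -0.112  0.129] [ 0.273  0.286  2.109 -0.984  1.273  0.812]
```

View pics/s1.png

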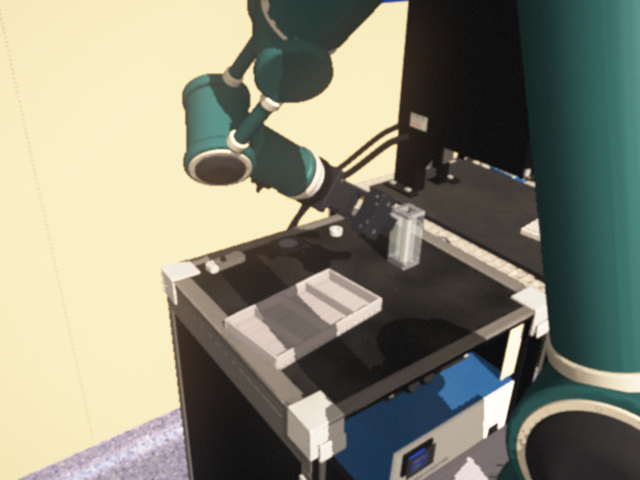

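View pics/w1.png

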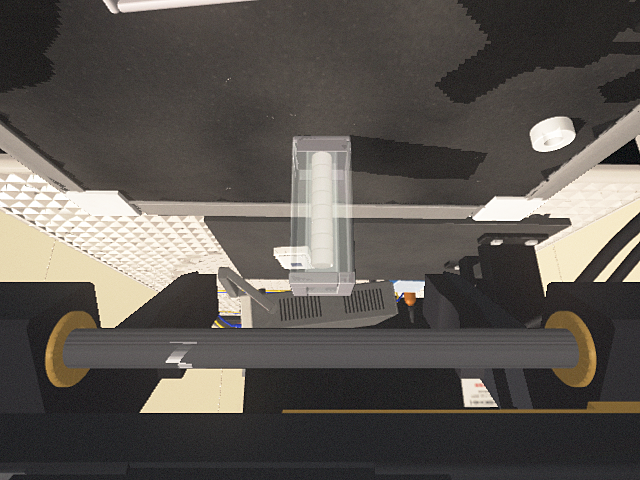

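The wrist view has the shaker centred at column ~321, with all eight tablets visible inside, and the approach is clear. I'll grip it and lift.

```bash
python3 - <<'E'
from h import *
np.set_printoptions(precision=3,suppress=True)
yaw=D(-87.8);phi=D(35)
tx=rot(yaw,phi).as_matrix()[:,0]
g=np.array([.515,-.206,.063])-.004*tx
p,r=pose(g,yaw,phi)
manip.move_linear(p,rate=.1)
s=manip.state();print(s["tool_pos"],p,s["contact_force"])
manip.set_gripper(.03,force=25)
s=manip.state();print(s["clock"],s["tool_pos"],s["gripper_width"],s["contact_force"])
manip.move_linear(p+[0,0,.02],rate=.05)
s=manip.state();print(s["clock"],s["tool_pos"],s["gripper_width"],s["contact_force"])
c=cams.capture("scene");crop(c["image"],220,120,480,315,3,"pics/s2.png")
c=cams.capture("wrist");cv2.imwrite("pics/w2.png",c["image"])
E
```

```text
[ 0.516 -0.218  0.055] [ 0.515 -0.218  0.054] [-0.434 -0.014  0.666]
5.8667 [ 0.516 -0.218  0.055] 0.04185416931845736 [ 1.351  1.289 -0.365]
6.4167 [ 0.516 -0.218  0.075] 0.042070483112416776 [ 0.305 -0.006 -2.141]
```

View pics/s2.png

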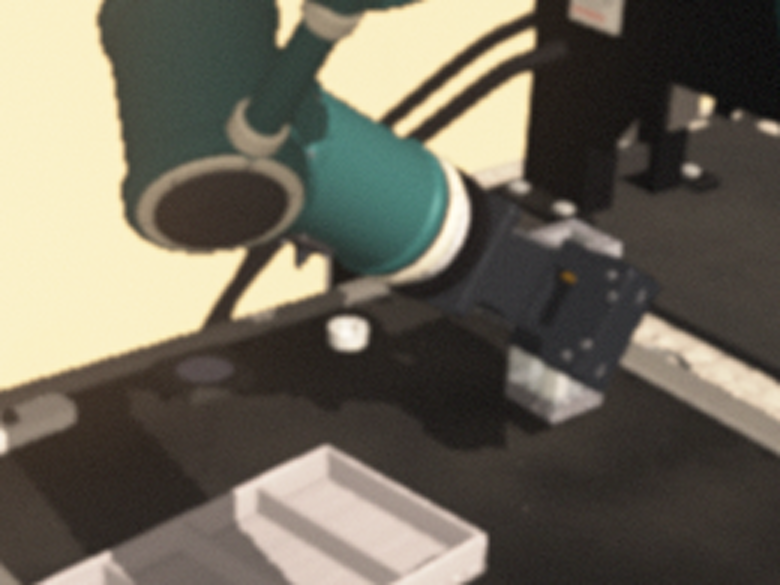

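View pics/w2.png

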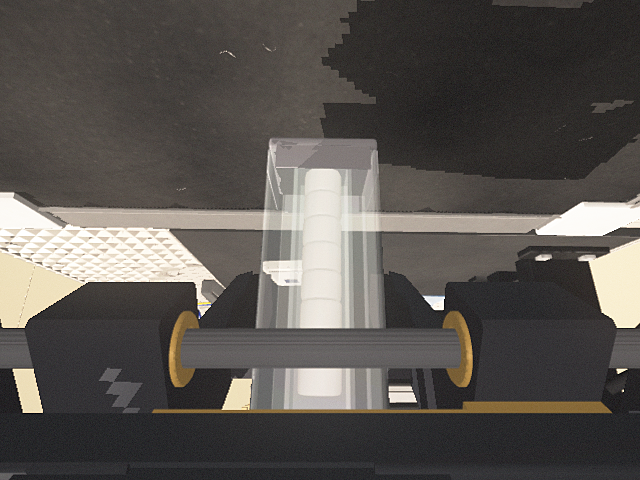

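```bash
cat >> h.py <<'E'
YAW0=D(-87.8)
_tx=rot(YAW0,D(35)).as_matrix()[:,0]
_p,_r=pose(np.array([.515,-.206,.063])-.004*_tx,YAW0,D(35))
CIN=R.from_rotvec(_r).inv().apply(np.array([.515,-.206,.055])-_p)  # shaker centre in tool, 1st grasp
def tcp_for_center(c,yaw,phi,cin):
    r=rot(yaw,phi);return np.asarray(c)-r.apply(cin),r.as_rotvec()
E
python3 - <<'E'
from h import *
np.set_printoptions(precision=3,suppress=True)
way=[(( .515,-.206,.14),35)]+[((.515,-.206+.041*k/9,.14),35+10*k) for k in range(1,9)]+[((.515,-.165,.14),124.5)]
js=[inverse_kinematics(*tcp_for_center(c,YAW0,D(a),CIN)) for c,a in way]
for j in js: print(j)
j=inverse_kinematics(*tcp_for_center((.515,-.165,.0215),YAW0,D(125),CIN));print(j)
p,r=tcp_for_center(*[way[0][0],YAW0,D(35),CIN])
manip.move_linear(p,rate=.12)
for (c,a) in way[1:]:
    p,r=tcp_for_center(c,YAW0,D(a),CIN)
    t=manip.state()["clock"]
    manip.move_linear(p,rate=.015,rot=r)
    s=manip.state();print(a,s["clock"]-t,s["tool_pos"]-p)
c=cams.capture("scene");crop(c["image"],220,120,480,315,3,"pics/s3.png")
c=cams.capture("wrist");cv2.imwrite("pics/w3.png",c["image"])
print(manip.state()["clock"],manip.state()["contact_force"])
E
```

```text
[ 0.07   0.241  2.149 -1.106  1.158  0.73 ]
[ 0.004  0.168  2.133 -0.945  1.059  0.547]
[-0.075  0.117  2.11  -0.752  0.987  0.337]
[-0.164  0.089  2.08  -0.533  0.951  0.108]
[-0.257  0.085  2.045 -0.308  0.956 -0.124]
[-0.35   0.104  2.006 -0.096  1.001 -0.338]
[-0.437  0.142  1.965  0.088  1.076 -0.519]
[-0.516  0.197  1.924  0.241  1.172 -0.666]
[-0.585  0.265  1.883  0.366  1.279 -0.78 ]
[-0.639  0.338  1.845  0.466  1.386 -0.865]
[-0.642  0.502  1.884  0.496  1.215 -0.965]
45 0.5 [-0.001 -0.    -0.001]
55 0.5249999999999995 [-0.001 -0.    -0.001]
65 0.5417000000000005 [-0.001  0.    -0.001]
75 0.5582999999999991 [-0.001  0.    -0.001]
85 0.5667000000000009 [-0.  0. -0.]
95 0.5832999999999995 [-0.  0. -0.]
105 0.5916999999999994 [-0.  0. -0.]
115 0.5917000000000012 [-0. -0. -0.]
124.5 0.5915999999999997 [ 0. -0. -0.]
12.3583 [ 0.225 -0.246 -1.855]
```

View pics/s3.png

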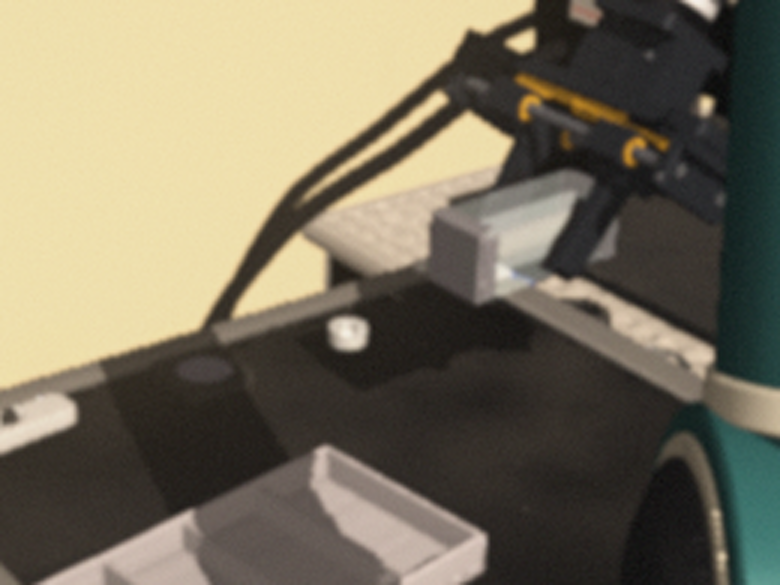

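View pics/w3.png

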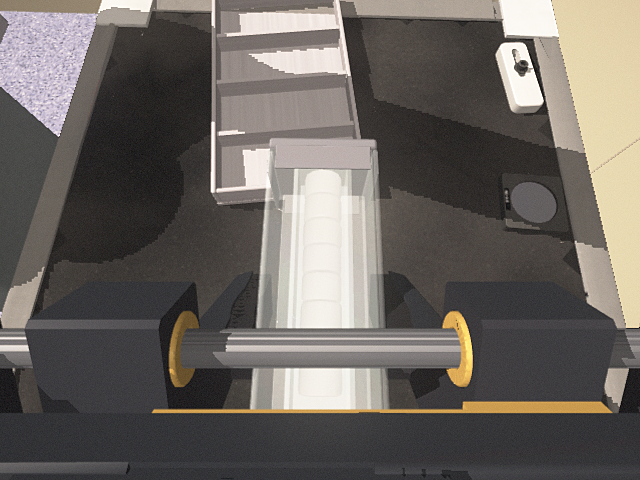

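The shaker is held level with its base toward the tray, and all tablets are inside. Lowering it now.

```bash
python3 - <<'E'
from h import *
np.set_printoptions(precision=3,suppress=True)
f0=np.array(manip.state()["contact_force"])
for z,a,rate in [(.035,124.5,.12),(.024,125,.03),(.0225,125,.02),(.0215,125,.01),(.0208,125,.01),(.0202,125,.01)]:
    p,r=tcp_for_center((.515,-.165,z),YAW0,D(a),CIN)
    manip.move_linear(p,rate=rate,rot=r)
    s=manip.state();df=s["contact_force"]-f0;print(z,df,s["tool_pos"]-p,s["moment"])
    if df[2]>3:break
manip.set_gripper(.060)
manip.dwell(.2)
tx=R.from_rotvec(r).as_matrix()[:,0]
manip.move_linear(p-.11*tx,rate=.15)
c=cams.capture("top");cv2.imwrite("pics/t4.png",c["image"])
c=cams.capture("scene");cv2.imwrite("pics/s4.png",c["image"])
print(manip.state()["clock"])
E
```

```text
0.035 [-0.497  0.63  -0.744] [ 0.001 -0.     0.001] [-0.503 -0.115 -0.02 ]
0.024 [-0.663  0.094 -0.807] [-0.  0. -0.] [-0.449 -0.082  0.02 ]
0.0225 [-0.528  1.156 -0.024] [ 0.  0. -0.] [-0.466 -0.067 -0.048]
0.0215 [ 0.135 -0.713  0.073] [-0.  0. -0.] [-0.436 -0.113  0.   ]
0.0208 [ 0.25   0.295 -1.027] [-0.  0. -0.] [-0.48  -0.105  0.013]
0.0202 [-0.668  0.071 -0.025] [-0.  0. -0.] [-0.472 -0.07   0.022]
16.5417
```

View pics/t4.png

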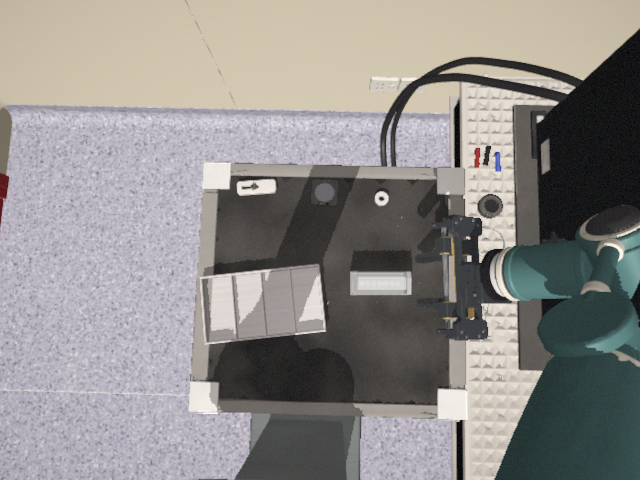

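View pics/s4.png

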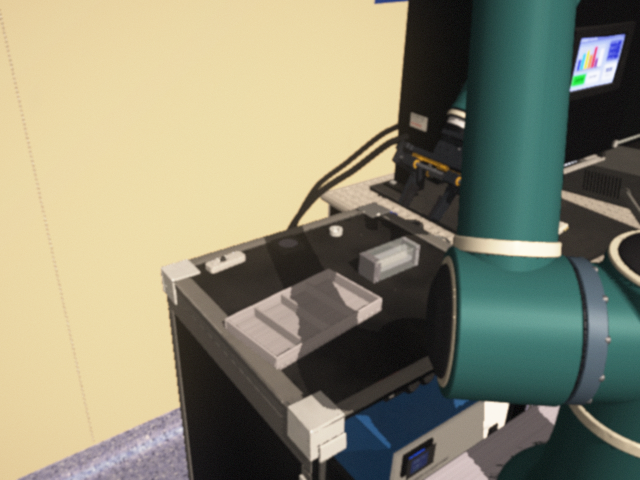

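```bash
python3 - <<'E'
from h import *
c=cams.capture("top");crop(c["image"],340,260,420,305,9,"pics/t5.png")
E
```

```text
(no output)
```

View pics/t5.png

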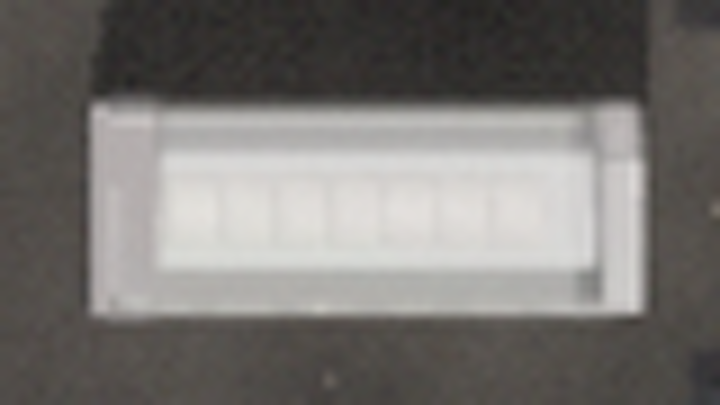

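```bash
cat >> h.py <<'E'
TC=np.array([.4705,.0457,0]);TY=D(7.7);TR=R.from_euler('z',TY)
def tray(x,y,z): return TC+TR.apply([x,y,z])
def pour_pose(x,y,z,dip,cin):
    "mouth at tray coords, axis dip deg below level"
    phi=D(90+dip);d=np.array([np.cos(TY)*np.cos(D(dip)),np.sin(TY)*np.cos(D(dip)),-np.sin(D(dip))])
    c=tray(x,y,z)-.055*d
    return tcp_for_center(c,TY,phi,cin)
E
python3 - <<'E'
from h import *
np.set_printoptions(precision=3,suppress=True)
c=cams.capture("top")
s=px2w(c,340+376/9,260+211/9,.042);print(s)
yaw=D(-88.2)
cin=np.array([.019-(.021-.026)*0,0,0])
# grasp point at z=.026 above the axis .021 -> centre in tool: x=-.019+.005
cin=np.array([-.019+.005,0,0])
p,r=tcp_for_center((s[0],s[1],.021),yaw,D(90),cin);print(p,inverse_kinematics(p,r))
for y in(-.082,-.027,.027,.082):
  for dip in(0,15,30,45):print(y,dip,inverse_kinematics(*pour_pose(-.025,y,.055,dip,cin)))
print(inverse_kinematics(*tcp_for_center((.5,-.15,.12),TY,D(90),cin)))
E
```

```text
[ 0.512 -0.17   0.042]
[ 0.512 -0.17   0.007] [-0.366  0.27   2.078 -0.     0.794 -0.398]
-0.082 0 [-0.176 -0.026  2.336  0.     0.832 -1.881]
-0.082 15 [-0.122  0.126  2.167 -0.074  1.103 -1.786]
-0.082 30 [-0.085  0.294  2.002 -0.111  1.36  -1.738]
-0.082 45 [-0.059  0.467  1.847 -0.136  1.603 -1.713]
-0.027 0 [-0.042 -0.047  2.355 -0.     0.833 -1.747]
-0.027 15 [-0.011  0.112  2.184 -0.042  1.106 -1.692]
-0.027 30 [ 0.011  0.283  2.017 -0.063  1.362 -1.665]
-0.027 45 [ 0.026  0.458  1.861 -0.077  1.604 -1.65 ]
0.027 0 [ 0.094 -0.052  2.36  -0.     0.833 -1.611]
0.027 15 [ 0.102  0.108  2.188 -0.009  1.108 -1.598]
0.027 30 [ 0.107  0.28   2.021 -0.014  1.364 -1.592]
0.027 45 [ 0.11   0.456  1.865 -0.017  1.606 -1.589]
0.082 0 [ 0.234 -0.041  2.35  -0.     0.833 -1.471]
0.082 15 [ 0.216  0.116  2.179  0.024  1.108 -1.502]
0.082 30 [ 0.204  0.286  2.013  0.036  1.365 -1.518]
0.082 45 [ 0.196  0.461  1.858  0.043  1.608 -1.526]
[-0.339  0.1    2.059  0.     0.983 -2.044]
```

```bash
python3 - <<'E'
from h import *
np.set_printoptions(precision=3,suppress=True)
cin=np.array([-.014,0,0]);yaw=D(-88.2);s=(.512,-.170)
manip.set_gripper(.08)
p,r=tcp_for_center((*s,.021),yaw,D(90),cin)
manip.move_pose(p+[0,0,.14],r)
manip.move_linear(p+[0,0,.05],rate=.15)
manip.move_linear(p,rate=.08)
manip.set_gripper(.03,force=25)
st=manip.state();print(st["clock"],st["tool_pos"]-p,st["gripper_width"],st["contact_force"])
manip.move_linear(p+[0,0,.04],rate=.08)
c=cams.capture("wrist");cv2.imwrite("pics/w6.png",c["image"])
c=cams.capture("scene");cv2.imwrite("pics/s6.png",c["image"])
E
```

```text
19.8833 [ 0. -0.  0.] 0.041326666004233514 [1.28  0.379 0.966]
```

View pics/w6.png

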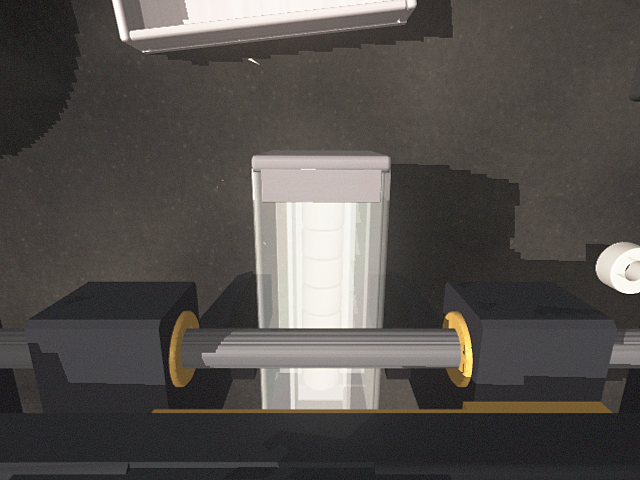

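View pics/s6.png

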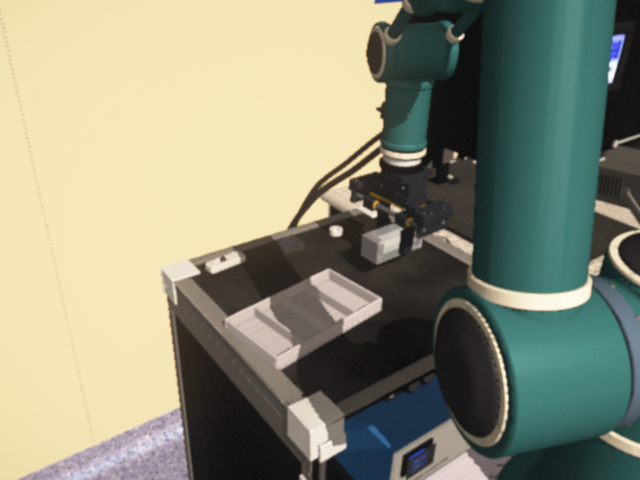

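```bash
cat > pour.py <<'E'
from h import *
np.set_printoptions(precision=3,suppress=True)
CI=np.array([-.014,0,0])
def go(x,y,z,dip,rate=.03):
    p,r=pour_pose(x,y,z,dip,CI);manip.move_linear(p,rate=rate,rot=r)
def snap(k):
    w=cams.capture("wrist")["image"];s=cams.capture("scene")["image"]
    a=cv2.resize(w[120:330,220:420],(381,400));b=cv2.resize(s[220:400,200:420],(419,343))
    o=np.zeros((400,800,3),np.uint8);o[:,:381]=a;o[:343,381:]=b;cv2.imwrite(f"pics/p{k}.png",o)
E
python3 - <<'E'
from pour import *
cin=CI
p,r=tcp_for_center((.512,-.170,.12),D(-88.2),D(87),cin);manip.move_linear(p,rate=.12,rot=r)
p,r=pour_pose(-.025,-.082,.12,-3,CI);manip.move_pose(p,r)
print(manip.state()["clock"])
go(-.025,-.082,.058,5,.08)
go(-.025,-.082,.058,15,.02)
print(manip.state()["clock"],manip.state()["tool_pos"])
snap(1)
E
```

```text
22.675
24.1417 [ 0.4   -0.046  0.059]
```

View pics/p1.png

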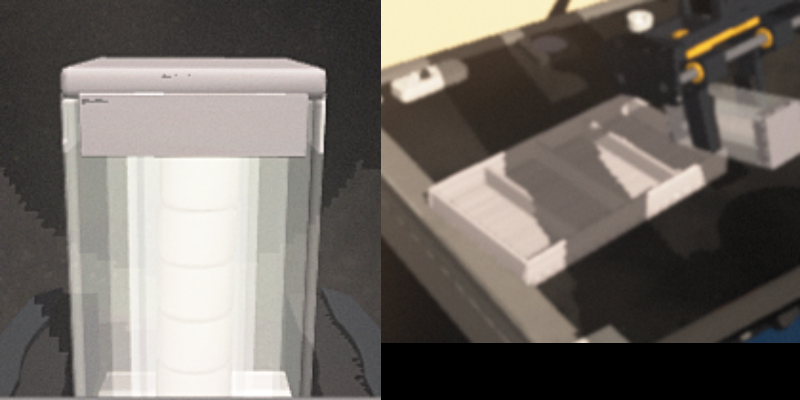

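```bash
cat >> pour.py <<'E'
def prof():
    w=cams.capture("wrist")["image"].astype(float).mean(2)
    return w[200:325,312:332].mean(1)
E
python3 - <<'E'
from pour import *
ref=prof()
for dip in np.arange(17,27.1,2):
    go(-.025,-.082,.058,dip,.012)
    manip.dwell(.1)
    q=prof();d=np.abs(q-ref).mean();print(dip,manip.state()["clock"],d)
    print(np.where((np.diff(np.sign(np.diff(q)))>0)&(cv2.blur(q[:,None],(1,15))[1:-1,0]-q[1:-1]>3))[0]+201)
    if d>8:break
snap(2)
E
```

```text
17.0 24.7583 0.7487999999999959
[201 230 259 288 315]
19.0 25.225 1.9747999999999954
[201 230 260 288 315]
21.0 25.6917 3.380266666666662
[230 260 288 315]
23.0 26.1583 6.05893333333333
[230 260 288 315]
25.0 26.625 8.380666666666663
[201 230 260 288 315]
```

View pics/p2.png

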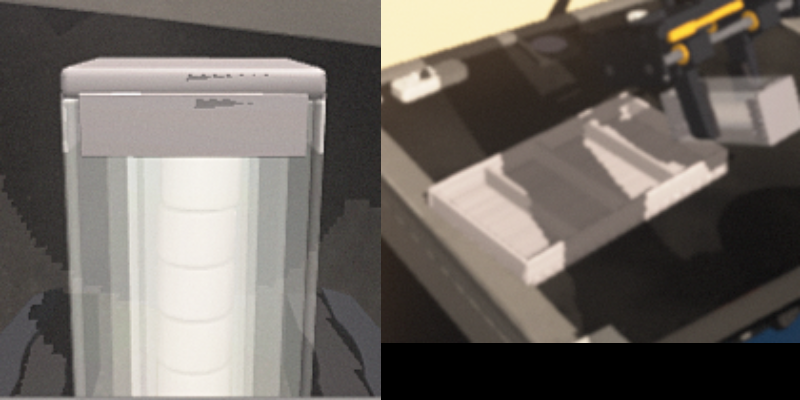

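```bash
cat >> pour.py <<'E'
def divs(q=None):
    if q is None:q=prof()
    i=np.where((np.diff(np.sign(np.diff(q)))>0)&(cv2.blur(q[:,None],(1,15))[1:-1,0]-q[1:-1]>3))[0]+201
    return i[i>205]
E
python3 - <<'E'
from pour import *
for dip in np.arange(26,36.1,1):
    go(-.025,-.082,.058,dip,.012)
    d=divs();print(dip,manip.state()["clock"],d)
    if len(d)==0 or abs(d[0]-230)>2:
        go(-.025,-.082,.058,dip-12,.03);print("stop",divs(),manip.state()["clock"]);break
snap(3)
E
```

```text
26.0 27.025 [230 260 288 315]
27.0 27.325 [230 260 288 315]
28.0 27.625 [230 260 288 315]
29.0 27.925 [230 260 288 316]
30.0 28.225 [231 260 288 316]
31.0 28.525 [240 269 297 323]
stop [224 255 284 312] 29.1167
```

View pics/p3.png

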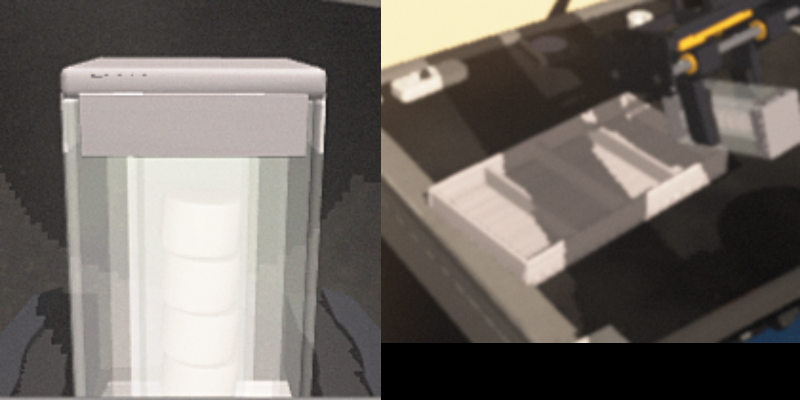

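```bash
cat >> pour.py <<'E'
def pulse(y,top,low=20,z=.058,x=-.025):
    d0=divs()
    go(x,y,z,top-3,.03)
    for k in range(4):
        if k:
            go(x,y,z,top-3+k,.02)
        d=divs();print(top-3+k,round(manip.state()["clock"],2),d)
        n=min(len(d),len(d0))
        if len(d)==0 or np.abs(d[:1]-d0[:1]).max()>2:break
    go(x,y,z,low,.03);print("low",divs(),round(manip.state()["clock"],2))
E
python3 - <<'E'
from pour import *
pulse(-.082,31)
snap(4)
E
```

```text
28 29.77 [226 258 288 315]
low [258 287 314] 30.23
```

View pics/p4.png

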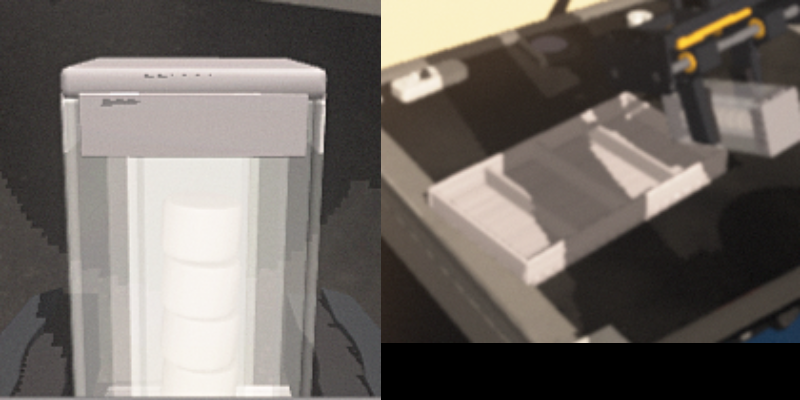

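```bash
sed -i 's/np.abs(d\[:1\]-d0\[:1\]).max()>2/np.abs(d[-1]-d0[-1])>4/' pour.py
python3 - <<'E'
from pour import *
pulse(-.082,32)
snap(5)
E
```

```text
29 30.88 [219 221 223 226 266 295 322]
low [226 228 265 294 321] 31.38
```

View pics/p5.png

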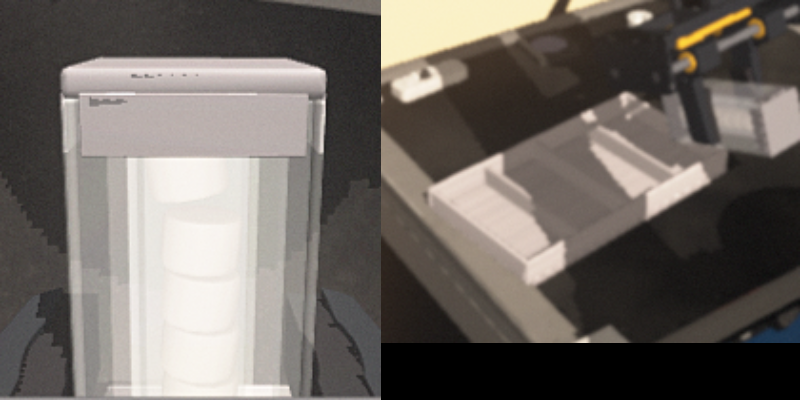

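```bash
python3 - <<'E'
from pour import *
d0=divs()
go(-.025,-.082,.058,29,.03)
for dip in(29.7,30.4,31.1,31.8):
    go(-.025,-.082,.058,dip,.02);d=divs();print(dip,round(manip.state()["clock"],2),d)
    if len(d)==0 or abs(d[-1]-321)>7:break
go(-.025,-.082,.058,20,.04);print(divs(),manip.state()["clock"])
snap(6)
E
```

```text
29.7 32.28 [241 275 303]
[240 242 274 302] 32.725
```

View pics/p6.png

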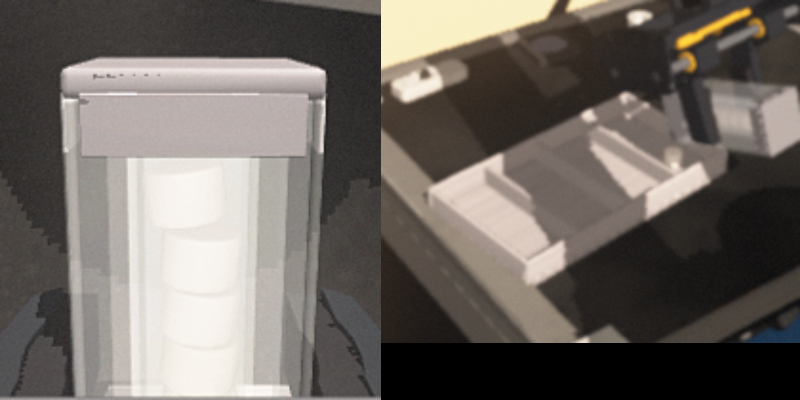

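```bash
python3 - <<'E'
from h import *
c=cams.capture("scene");crop(c["image"],320,250,420,325,8,"pics/c6.png")
c=cams.capture("top");cv2.imwrite("pics/t6.png",c["image"][150:450,150:500])
E
```

```text
(no output)
```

View pics/c6.png

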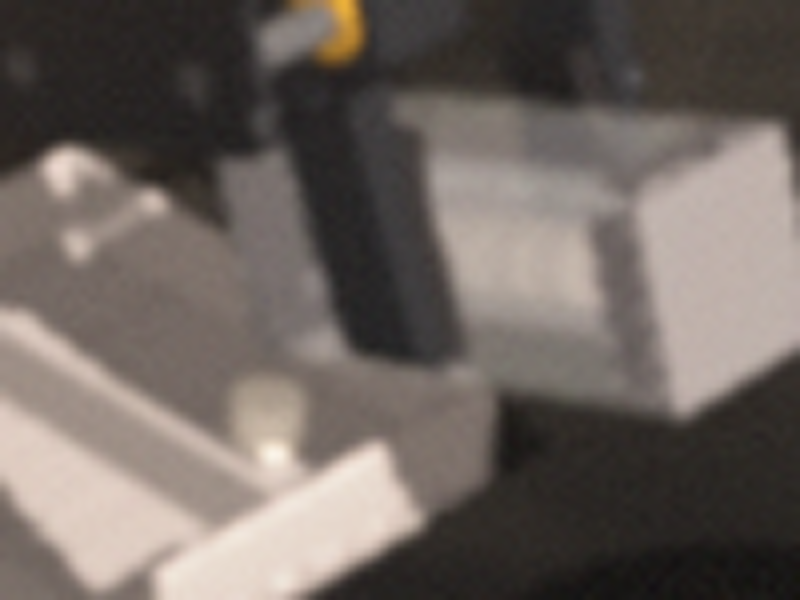

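View pics/t6.png

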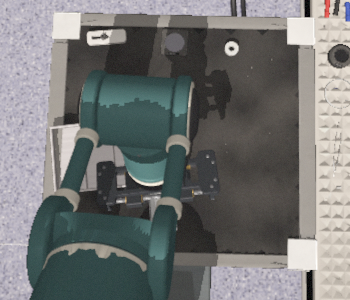

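```bash
cat >> pour.py <<'E'
def trayxy(c,u,v,z=.012): return TR.inv().apply(px2w(c,u,v,z)-TC)
def step(y,thr=7,start=28,x=-.025,z=.058,n=6):
    go(x,y,z,20,.06)
    d0=divs();print("d0",d0,round(manip.state()["clock"],2))
    go(x,y,z,start,.035)
    for k in range(n):
        if k: go(x,y,z,start+.8*k,.02)
        d=divs();print(start+.8*k,round(manip.state()["clock"],2),d)
        if len(d)==0 or min(abs(d-d0[-1]))>thr:break
    go(x,y,z,20,.04);print(divs(),manip.state()["clock"])
E
python3 - <<'E'
from pour import *
c=cams.capture("scene");print(trayxy(c,353.5,303.7))
step(-.027)
snap(7)
c=cams.capture("scene");crop(c["image"],300,240,420,330,6,"pics/c7.png")
E
```

```text
[-0.029 -0.072  0.012]
d0 [240 243 274 302] 34.09
28.0 34.52 [253 285 312]
[216 253 284 312] 34.9167
```

View pics/p7.png

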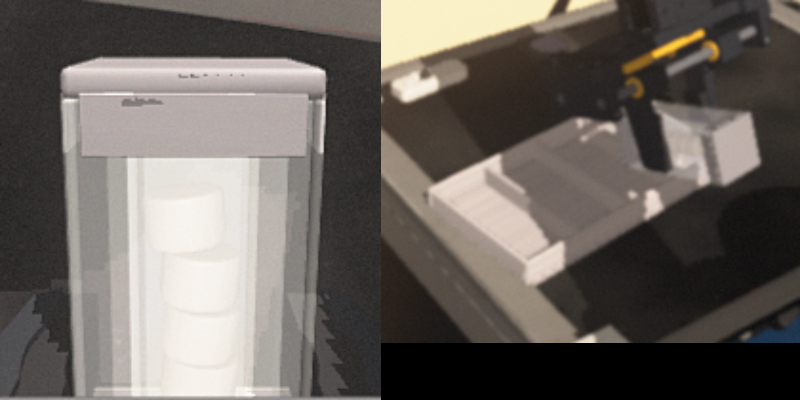

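View pics/c7.png

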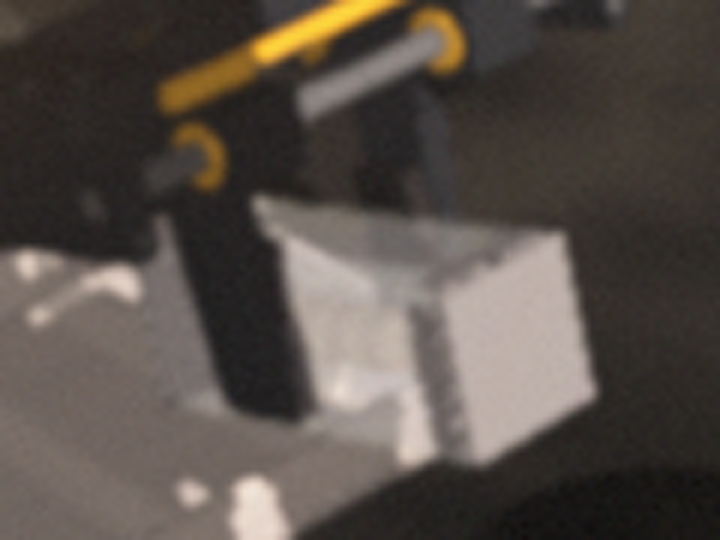

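```bash
python3 - <<'E'
from pour import *
step(-.027)
snap(8)
c=cams.capture("scene");crop(c["image"],300,240,420,330,6,"pics/c8.png")
E
```

```text
d0 [216 253 284 312] 35.37
28.0 35.79 [230 264 295 322]
[226 263 294 322] 36.1917
```

View pics/p8.png

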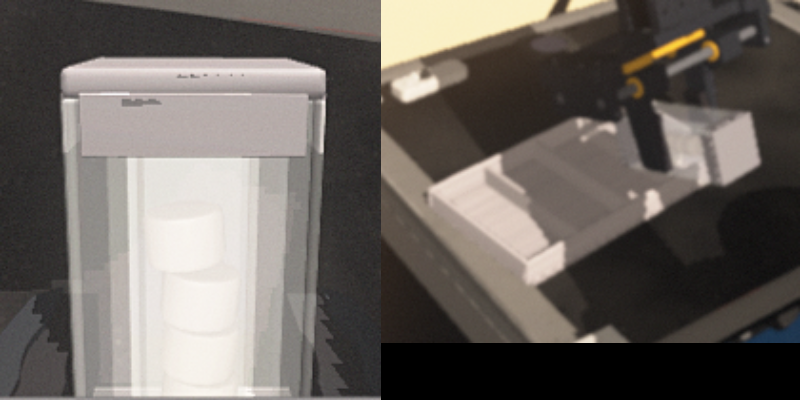

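View pics/c8.png

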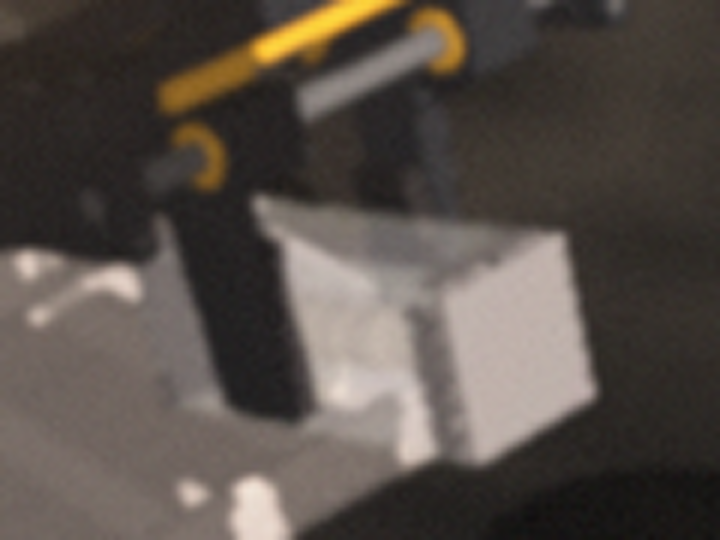

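```bash
python3 - <<'E'
from pour import *
step(-.027,start=29.5,thr=12)
snap(9)
c=cams.capture("scene");crop(c["image"],300,240,420,330,6,"pics/c9.png")
E
```

```text
d0 [226 263 295 322] 36.64
29.5 37.11 [251 284 315]
30.3 37.41 [287 318]
31.1 37.71 [287 318]
31.9 38.01 [295]
[316] 38.5
```

View pics/p9.png

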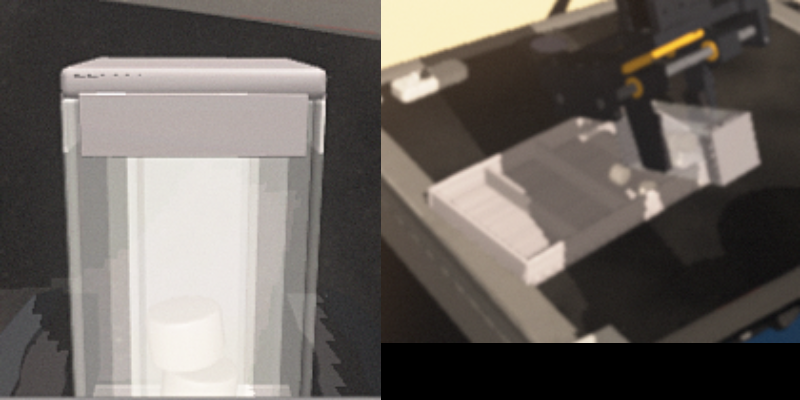

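View pics/c9.png

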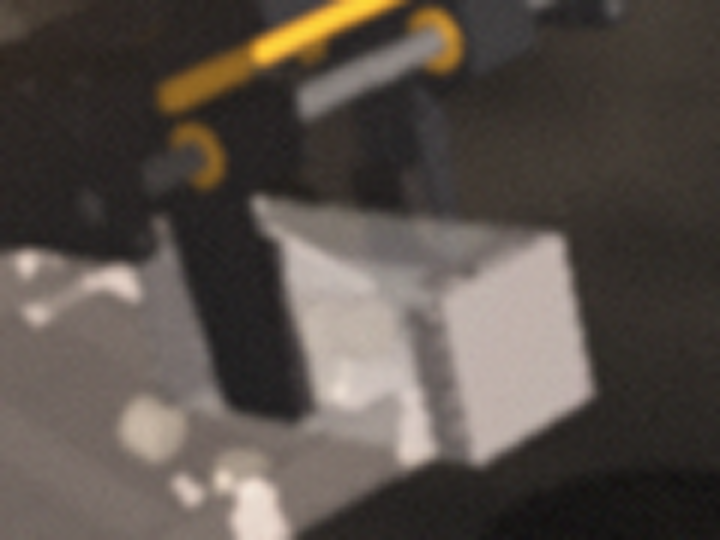

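```bash
python3 - <<'E'
from pour import *
go(-.025,.027,.058,20,.06)
c=cams.capture("scene")
for u,v in[(152,428),(243,465)]:print(trayxy(c,300+u/6,240+v/6))
d0=divs();print(d0)
go(-.025,.027,.058,29,.035);print(divs())
go(-.025,.027,.058,20,.04);print(divs(),manip.state()["clock"])
snap(10)
crop(c["image"] if 0 else cams.capture("scene")["image"],280,240,400,330,6,"pics/c10.png")
E
```

```text
[-0.014 -0.023  0.012]
[-0.041 -0.029  0.012]
[316]
[286]
[] 40.6833
```

View pics/p10.png

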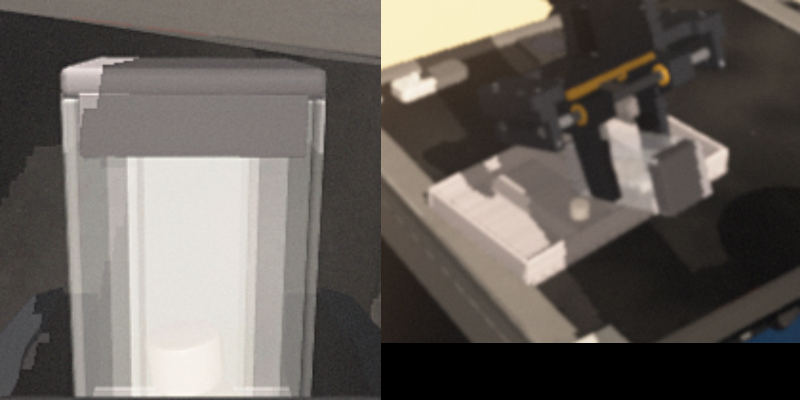

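View pics/c10.png

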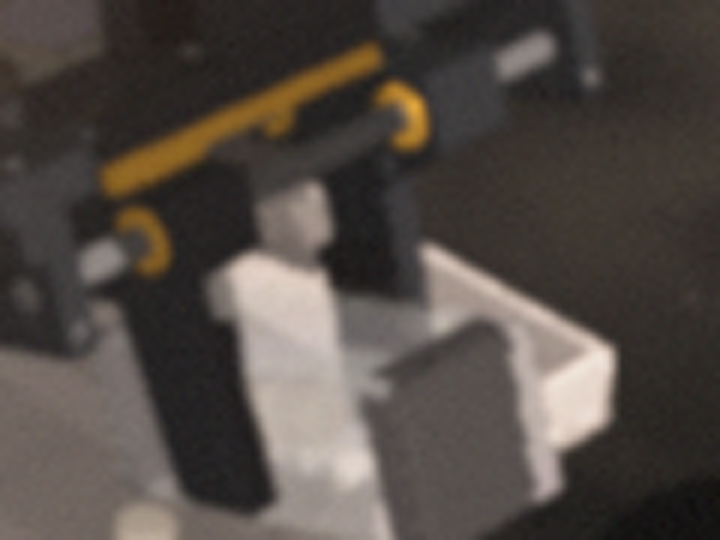

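```bash
python3 - <<'E'
from pour import *
c=cams.capture("scene");print(trayxy(c,304,327))
go(-.025,.082,.058,20,.06)
go(-.025,.082,.058,31,.035)
manip.dwell(.5)
go(-.025,.082,.058,34,.03);manip.dwell(.4)
print(manip.state()["clock"])
snap(11)
crop(cams.capture("scene")["image"],240,240,400,360,5,"pics/c11.png")
E
```

```text
[-0.021  0.029  0.012]
43.5583
```

View pics/p11.png

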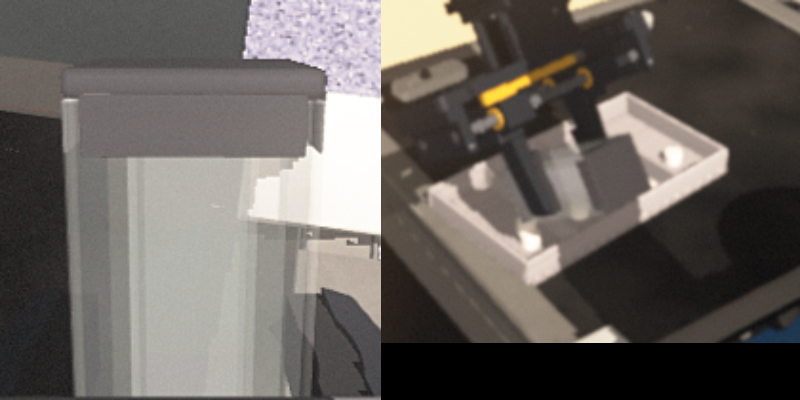

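View pics/c11.png

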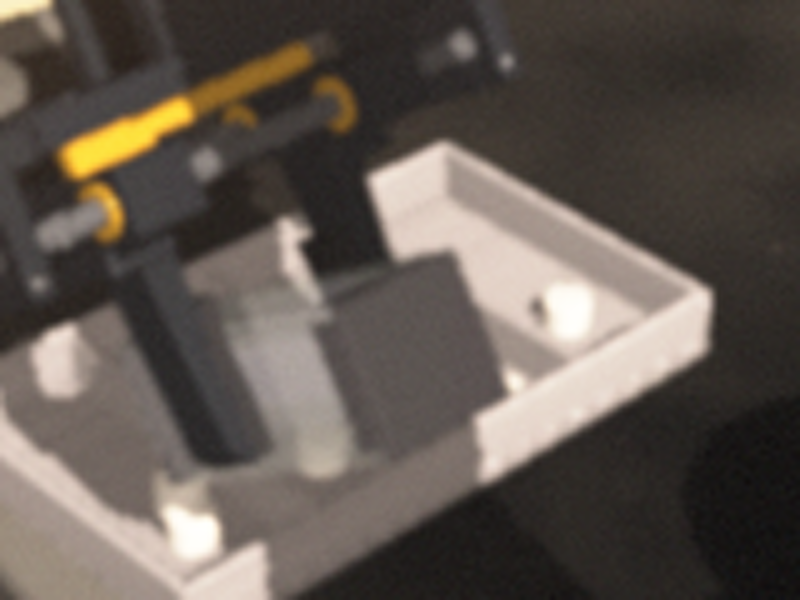

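```bash
python3 - <<'E'
from pour import *
go(-.025,.082,.06,45,.05);manip.dwell(.5)
go(-.025,.082,.08,20,.06)
go(-.025,.082,.13,0,.1)
p,r=tcp_for_center((.51,-.19,.12),TY,D(90),CI);manip.move_pose(p,r)
c=cams.capture("top");cv2.imwrite("pics/t12.png",c["image"])
c=cams.capture("scene");crop(c["image"],200,220,400,370,4,"pics/c12.png")
c=cams.capture("wrist");cv2.imwrite("pics/w12.png",c["image"])
print(manip.state()["clock"])
E
```

```text
47.1083
```

View pics/t12.png

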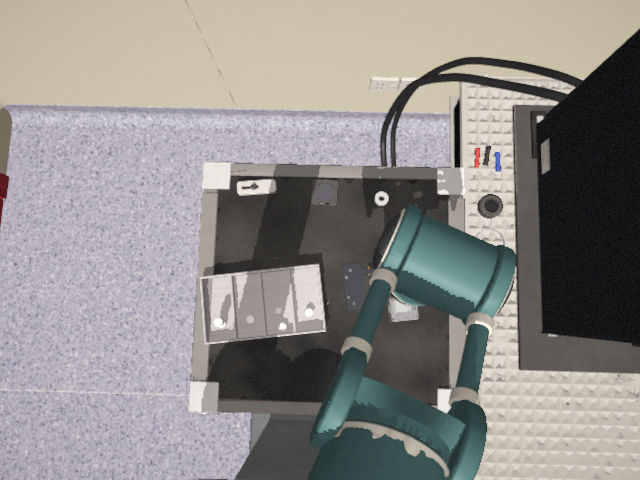

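View pics/c12.png

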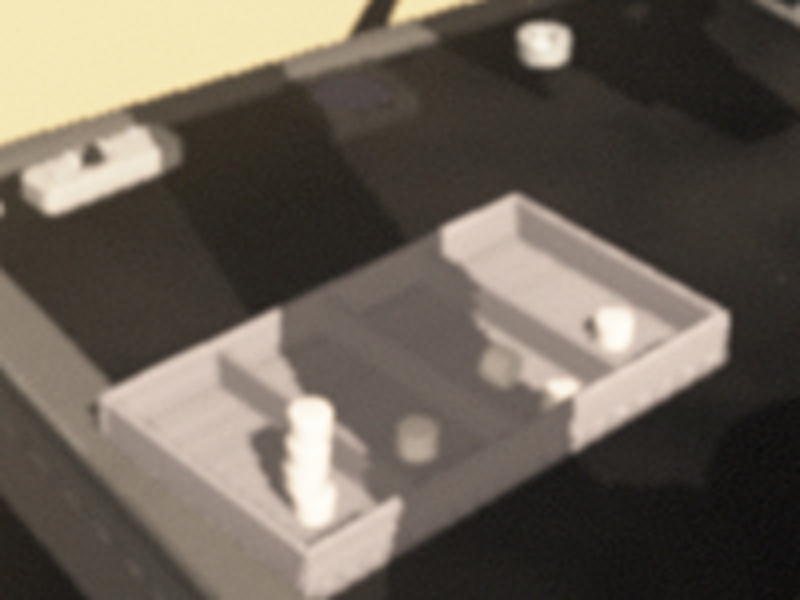

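View pics/w12.png

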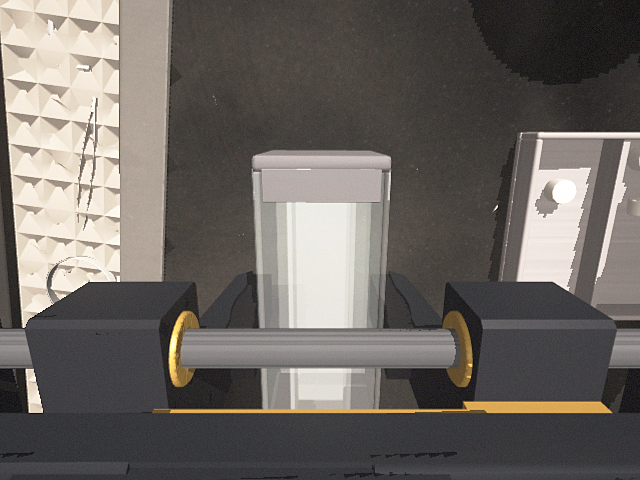

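The tray holds one tablet in bay 3, two in bay 2 and one in bay 1. The other four stand as a tower in bay 0 at about (312, 405–512) in the scene crop, so its top two are above the rim. I'll topple it toward +x with the mouth end of the held shaker. First I need its position.

```bash
python3 - <<'E'
from pour import *
c=cams.capture("top");crop(c["image"],195,255,335,350,5,"pics/t13.png")
s=cams.capture("scene");crop(s["image"],250,300,310,360,10,"pics/c13.png")
print(trayxy(c,218,322,.048),trayxy(s,278,322,.048),trayxy(s,278.7,345,.010))
print(c["position"][2]-c["z_map"][316:329:2,210:228:2])
E
```

```text
[-0.024  0.078  0.048] [-0.023  0.082  0.048] [-0.027  0.084  0.01 ]
[[0.011 0.012 0.013 0.012 0.013 0.012 0.012 0.012 0.014]
 [0.011 0.013 0.014 0.057 0.057 0.056 0.029 0.012 0.012]
 [0.012 0.012 0.057 0.057 0.057 0.059 0.054 0.021 0.014]
 [0.013 0.016 0.056 0.056 0.058 0.059 0.057 0.024 0.016]
 [0.017 0.015 0.056 0.058 0.057 0.062 0.051 0.026 0.015]
 [0.013 0.012 0.016 0.047 0.058 0.047 0.027 0.026 0.015]
 [0.017 0.016 0.017 0.013 0.015 0.018 0.02  0.017 0.016]]
```

View pics/t13.png

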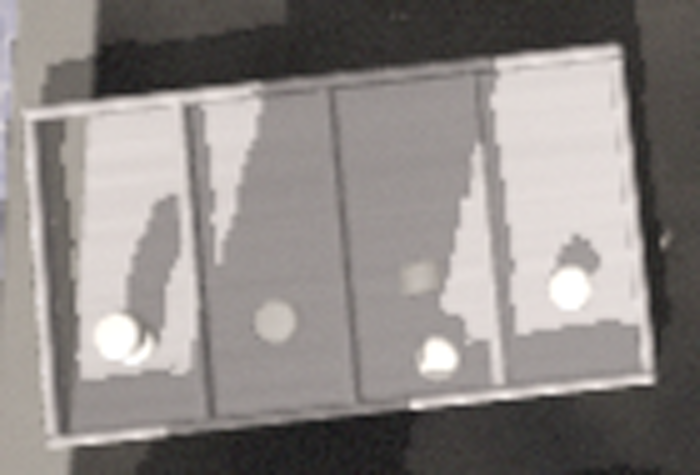

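View pics/c13.png

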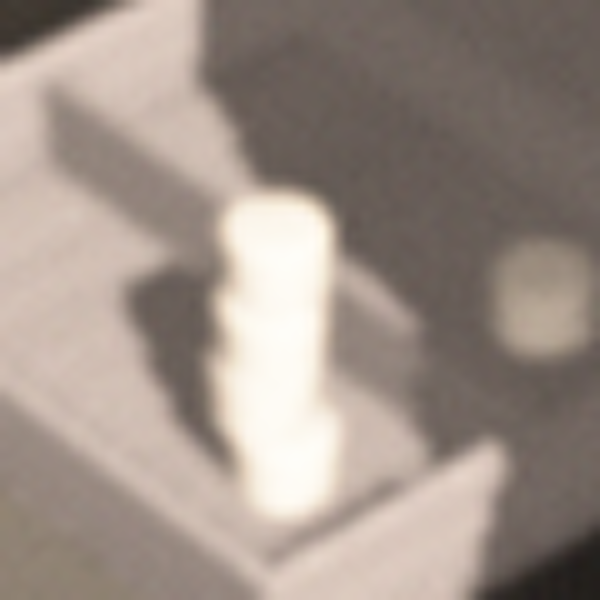

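```bash
python3 - <<'E'
from pour import *
for dip in(0,5,10):
  for x in(-.065,-.055,-.02,.01):
    for z in(.05,.09):print(dip,x,z,inverse_kinematics(*pour_pose(x,.078,z,dip,CI)))
E
```

```text
0 -0.065 0.05 [ 0.234 -0.116  2.43  -0.     0.828 -1.471]
0 -0.065 0.09 [ 0.234 -0.192  2.4   -0.     0.933 -1.471]
0 -0.055 0.05 [ 0.231 -0.095  2.411 -0.     0.825 -1.474]
0 -0.055 0.09 [ 0.231 -0.169  2.382 -0.     0.929 -1.474]
0 -0.02 0.05 [ 0.223 -0.023  2.345 -0.     0.82  -1.482]
0 -0.02 0.09 [ 0.223 -0.093  2.317 -0.     0.917 -1.482]
0 0.01 0.05 [ 0.217  0.035  2.287 -0.     0.82  -1.488]
0 0.01 0.09 [ 0.217 -0.032  2.26  -0.     0.913 -1.488]
5 -0.065 0.05 [ 0.227 -0.063  2.374  0.01   0.917 -1.485]
5 -0.065 0.09 [ 0.227 -0.134  2.345  0.009  1.017 -1.484]
5 -0.055 0.05 [ 0.224 -0.042  2.355  0.01   0.916 -1.487]
5 -0.055 0.09 [ 0.224 -0.112  2.326  0.009  1.014 -1.486]
5 -0.02 0.05 [ 0.217  0.026  2.287  0.009  0.915 -1.494]
5 -0.02 0.09 [ 0.217 -0.04   2.26   0.008  1.008 -1.493]
5 0.01 0.05 [ 0.212  0.081  2.228  0.008  0.919 -1.499]
5 0.01 0.09 [ 0.212  0.019  2.202  0.008  1.008 -1.498]
10 -0.065 0.05 [ 0.22  -0.007  2.318  0.018  1.005 -1.496]
10 -0.065 0.09 [ 0.22  -0.074  2.29   0.017  1.1   -1.494]
10 -0.055 0.05 [ 0.218  0.012  2.299  0.017  1.005 -1.498]
10 -0.055 0.09 [ 0.218 -0.054  2.271  0.016  1.098 -1.496]
10 -0.02 0.05 [ 0.212  0.078  2.23   0.016  1.008 -1.503]
10 -0.02 0.09 [ 0.212  0.015  2.204  0.015  1.097 -1.501]
10 0.01 0.05 [ 0.207  0.131  2.17   0.015  1.015 -1.507]
10 0.01 0.09 [ 0.207  0.071  2.145  0.014  1.1   -1.506]
```

```bash
python3 - <<'E'
from pour import *
y=.0945
p,r=pour_pose(-.062,y,.11,0,CI);manip.move_pose(p,r)
go(-.062,y,.0495,0,.1)
go(-.005,y,.0495,0,.06)
print(manip.state()["contact_force"],manip.state()["clock"])
go(-.03,y,.06,0,.12)
s=cams.capture("scene");crop(s["image"],200,220,400,370,4,"pics/c14.png")
go(-.03,y,.11,0,.12)
s=cams.capture("scene");crop(s["image"],200,220,400,370,4,"pics/c15.png")
print(manip.state()["clock"])
E
```

```text
[-0.46  -0.081 -1.682] 50.4
51.4417
```

View pics/c15.png

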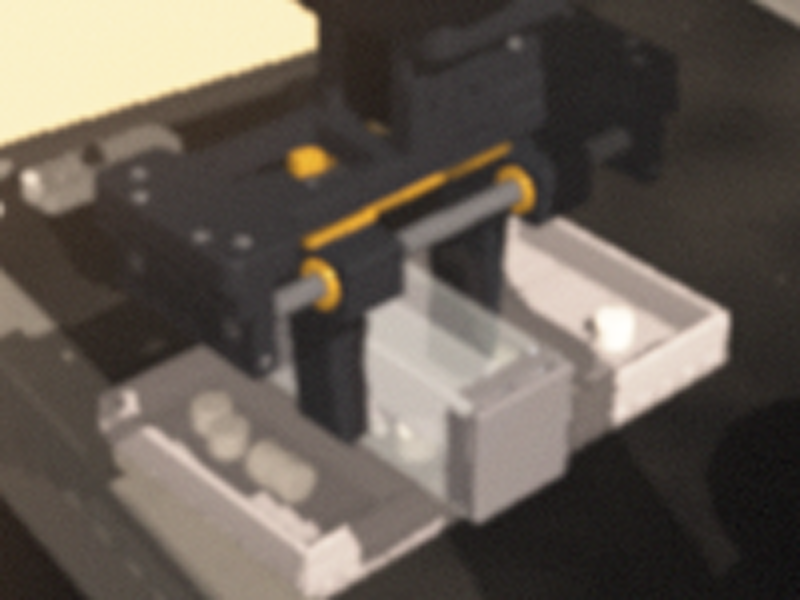

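The tower is down: four tablets now lie on the floor of bay 0, around (210–290, 410–480) in the crop. Now I'll lay the shaker down.

```bash
python3 - <<'E'
from pour import *
p,r=tcp_for_center((.51,-.19,.12),TY,D(90),CI);manip.move_pose(p,r)
f0=manip.state()["contact_force"]
for z,rate in[(.03,.12),(.0225,.03),(.0215,.01),(.021,.01),(.0205,.01)]:
    p,r=tcp_for_center((.51,-.19,z),TY,D(90),CI);manip.move_linear(p,rate=rate,rot=r)
    df=manip.state()["contact_force"]-f0;print(z,df)
    if df[2]>3:break
manip.set_gripper(.065)
manip.move_linear(p+[0,0,.12],rate=.15)
manip.move_pose([.42,-.32,.26],r)
print(manip.state()["clock"])
c=cams.capture("top");crop(c["image"],190,155,470,365,2.85,"pics/t16.png")
s=cams.capture("scene");crop(s["image"],200,200,440,370,3.3,"pics/c16.png")
z=c["position"][2]-c["z_map"];print(z[270:340:5,200:330:8].round(3).max())
E
```

```text
0.03 [ 0.103 -0.28   0.549]
0.0225 [ 0.235 -0.28  -0.105]
0.0215 [-0.078  0.739  0.335]
0.021 [-0.666  0.284  3.037]
56.8583
0.952
```

View pics/t16.png

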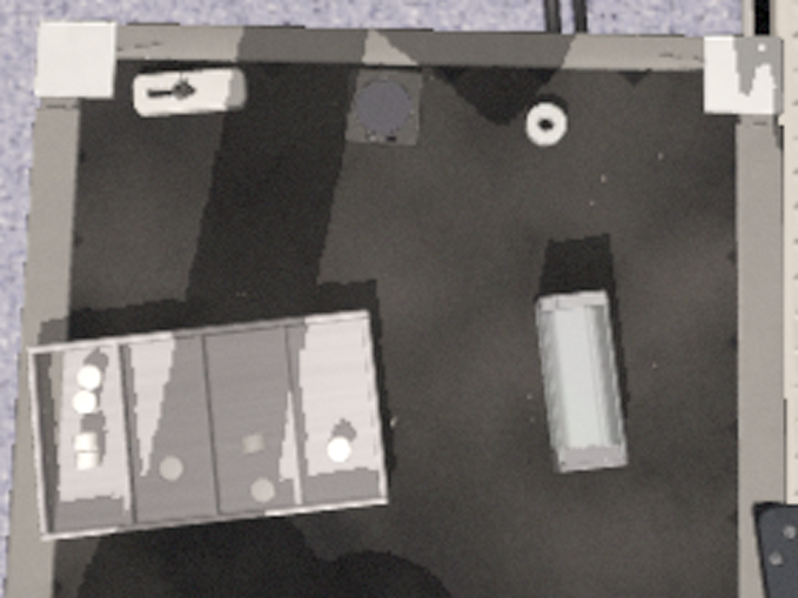

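View pics/c16.png

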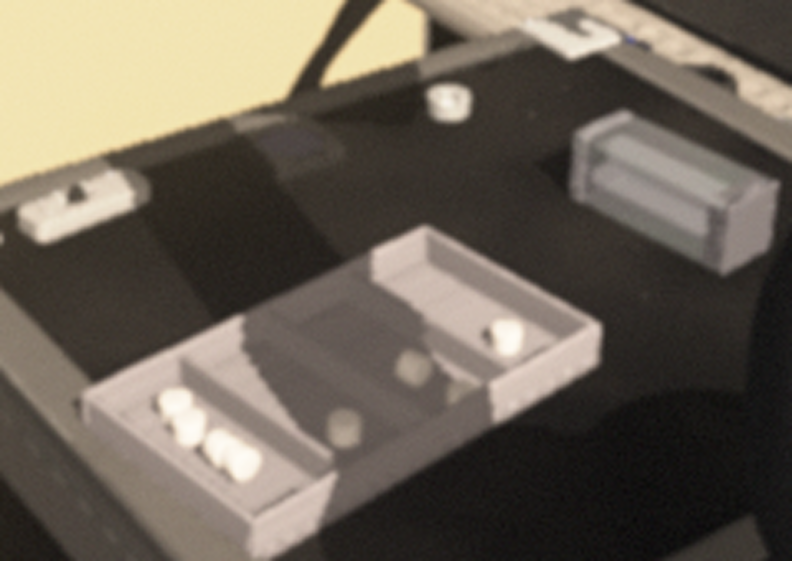

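```bash
python3 - <<'E'
from h import *
c=cams.capture("top");q=c["z_map"]
for u,v in[(88,378),(84,402),(86,443),(86,460),(171,468),(253,443),(263,490),(339,450),(580,380)]:
    x,y=int(190+u/2.85),int(155+v/2.85)
    d=np.median(q[y-1:y+2,x-1:x+2]);K=c["intrinsics"]
    P=R.from_rotvec(c["orientation"]).apply(np.linalg.solve(K,[x,y,1])*d)+c["position"]
    print(P.round(3))
order.close_job()
E
```

```text
[0.499 0.127 0.016]
[0.483 0.129 0.015]
[0.457 0.124 0.021]
[0.446 0.123 0.021]
[0.442 0.069 0.016]
[0.46  0.017 0.02 ]
[0.431 0.009 0.016]
[ 0.458 -0.038  0.016]
[ 0.505 -0.19   0.043]
the job is handed in; nothing more can be done
```

The job is handed in, at about 57 s on the robot's clock. All eight tablets are in the tray, with none of the four bays empty, and the empty shaker lies on its side on the rack top. The hand-in gives no verdict.

- **What I did:** I tipped the shaker onto its side by turning it 90° in the air. I let go and took it again across its back. I then poured by small tilts of up to about 34° over each bay, with a final 45° tip over bay 0.
- **Bay counts:** The last pictures showed four tablets in bay 0, one in bay 1, two in bay 2 and one in bay 3.
- **Tower in bay 0:** The last four tablets first landed there as a tower above the rim. I toppled it with the mouth end of the held shaker, and all four then lay on the bay floor.
- **Last checks:** The tablet tops measured 15 to 21 mm above the rack top, below the 24 mm rim. The shaker's upper face measured 43 mm, as it should for one lying flat. The gripper was clear of everything, and the bystanders looked unmoved in the pictures.
- **Check that failed:** A scan for the highest point over the tray gave a meaningless 0.952 m, because it included pixels with no depth reading. I replaced it with the tablet-by-tablet measurements above.

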